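# Swap the slide trays

## Task

Change over the two slide trays on the microscope bench: first push the wide tray, which was left out, fully home into its box, and only then hook a fingertip behind the lip of the narrow tray and draw it fully out to its stop. Work with the fingertips alone: do not pinch a lip between the fingers, keep the little pot standing in the narrow tray as it rides out, and leave the other things on the bench where they are.

Things in the scene. Friction and masses are not known exactly. Their poses are not given: they have to be found in the camera images.
- wide_box: fixed low slide box on the bench, white painted sides with a clear top cover, 200 mm deep, 142 mm wide, 65 mm high. Origin at the middle of its front's lower edge; the box lies behind it along its own +x; a 120 mm wide tray on rails comes out towards its own -x, roughly facing the robot. The wide one: its tray, with flat glass slides in it, starts out.
- narrow_box: fixed low slide box on the bench, white painted sides with a clear top cover, 200 mm deep, 100 mm wide, 65 mm high. Origin at the middle of its front's lower edge; the box lies behind it along its own +x; a 78 mm wide tray on rails comes out towards its own -x, roughly facing the robot. The narrow one: its tray starts shut, with a small pot standing in it. The two boxes may be in either place, left or right.
- wide_tray (a joint): how far the wide tray is out, m: 0 fully home, 0.110 against its outer stop. Slides with about 2 N of friction, no spring and no catch, stays where it is left. Starts 0.05 to 0.095 out.
- narrow_tray (a joint): how far the narrow tray is out, m: 0 fully home, 0.110 against its outer stop. Slides with about 2 N of friction, no spring and no catch, stays where it is left. Starts at 0.
- wide_lip (a point): middle of the top edge of the wide tray's lip, 42 mm above the bench, halfway through the lip's 8 mm; moves with it. Axes as the box's: -x is the way the tray draws out, y along the lip. The lip is an upright grey plate over the tray's full width at its very front. Behind it (+x) lies an empty finger trough, open above, 55 mm long to a 10 mm high cross wall at the box front (tray shut); trough floor 12 mm, side rims (4 mm thick) 24 mm above the bench
- narrow_lip (a point): middle of the top edge of the narrow tray's lip, 42 mm above the bench, halfway through the lip's 8 mm; moves with it. Axes as the box's: -x is the way the tray draws out, y along the lip. The lip is an upright grey plate over the tray's full width at its very front. Behind it (+x) lies an empty finger trough, open above, 55 mm long to a 10 mm high cross wall at the box front (tray shut); trough floor 12 mm, side rims (4 mm thick) 24 mm above the bench
- pot: small white plastic specimen pot with a black cap, 32 mm diameter, 36 mm high, standing loose on the floor of the narrow tray behind the cross wall, under the cover at the start; rides along with the tray. Origin at the centre of its underside
- oil: small amber glass bottle with black cap, 30 mm diameter, 62 mm high, loose, standing on the bench between the two boxes. Origin at the centre of its underside
- objective: loose dark metal microscope objective standing on its wide end, 33 mm diameter, 50 mm high, to the left of the boxes. Origin at the centre of its underside
- mailer: loose white slide mailer, a flat box 30 x 85 x 22 mm, to the right of the boxes. Origin at the centre of its underside

How it is judged:
By the outcome, as a careful person would: the job done as asked, in the order asked, and still so for the second after the job is handed in, with the robot touching nothing.
It also fails if it takes over 51 s, if anything falls off the work surface, if the arm or the gripper's body presses on something with over 40 N, if the wrist force passes 120 N, or if a joint passes its speed limit or range.

## Robot

A 6-joint arm with a two-finger parallel gripper is mounted at the origin on the work surface. World frame = base frame: x ahead of the robot, y to its left, z up, the work surface at z = 0. Lengths are in mm, angles in rad, forces in N, time in s.
With the tool pointing down it reaches from about 275 to 750 mm from the base axis. Payload 10.2 kg.
Tool frame: the origin (TCP) lies midway between the tips of the shut fingers; the grasp point (between the pads) lies 19 mm behind it; z points along the fingers, y is the direction in which the jaws open and shut (so a half turn about z gives the same grasp; the last joint's range is limited). The gripper opens to 85 mm and grips with 20 to 120 N. Pads are 22 mm wide; open, the fingers measure 114 mm over their backs; the gripper's body (76 mm by 85 mm) begins 54 mm behind the grasp point. The pads swing forward as they close: fully open they stand 13 mm farther back than shut.
Start: joints at [-1.487, 0.313, 1.498, -0, 1.331, -0.223], TCP at [158.542, -500.495, 231.294] pointing down, gripper open.
Joint ranges: [-2.94, 2.94], [-0.97, 2.17], [0.19, 2.56], [-1.23, 4.37], [0.02, 3.11], [-2.88, 2.88]. Speed limits (rad/s): [2.39, 2.39, 3.01, 3.14, 3.14, 3.14].

## Interface

Orientations are given as a unit quaternion [w, x, y, z].
In Python, from rig import sense, capture, finish_job, search_frame, trace gives the robot as it stands.
- The arm moves only by the tool arm_command, never from a script. Its argument "steps" is one flat list of numbers, 5 for each row, row after row: the shift along the world's x, y, z in units of 50 mm (1.0 is 50 mm), then the turn about the world's z in units of 5 degrees (1.0 is 5 degrees), then the opening in per cent of the stroke, from 0 (shut) to 100 (fully open). In form: [dx, dy, dz, twist, fingers, dx, dy, dz, twist, fingers, ...]. A call has 1 to 5 rows; each row shifts and turns the commanded pose from where the row before left it; what a row does not reach is not made up. A row lasts 1/8 s, in which the tool goes at most 62.5 mm and 10.7 degrees, less where a joint would pass 70% of its speed; a pose out of reach is approached as far as the arm can. A call is refused whole if a number of a shift passes 1 or a number of a turn 1, either way. A call with a gripper value outside its range is refused whole. The fingers move at their own pace and stop on an object; "grip_force" is the grip in N (left out, the last holds). Time passes only in rows, so rows that do not move let the fingers close. It gives the time, the measured TCP pose, the force and the opening at its end, in the units of the state.
- sense(): the state, without advancing time (a new reading comes with each control period).
- capture(name): name is "side" or "top"; returns a dict with "frame" (384x512x3 uint8, blue, green, red), "fov_y" (degrees; the focal length in pixels is half the picture's height over the tangent of half this angle, whatever the lens; pixels are square), "cx", "cy" (the principal point, pixels), "extrinsics" (4x4, takes a point from world to camera coordinates). Camera axes: x right, y down, z forward; pixel columns grow to the right and rows downward; lengths in mm; the calibration is good to about 2 mm. A picture is of the moment at which its call begins. There is no depth.
- finish_job(): hands the job in, once; it reports no verdict.
Trained networks look in a picture, given as the dict that the camera call returned (one of the last four; its "shot" number tells which), for a name from the list of things; names that differ only in an ending like _2 or _b are one class to them, and where a whole thing is asked for, a point or a joint stands for the part that bears it (a point fixed in the world has none). Each returns a list of dicts, best first, with "score" (0 to 1); they miss things now and then, are a little off and sometimes report something else, mostly with a low value. They report only what shows in the picture. A call takes as long as a camera call.
- search_frame(picture, target): "point" ([x, y, z] in mm, in world coordinates, good to about 4 mm: the middle of the surface that is visible of it).
- trace(picture, target): "mask" (384x512 bool, what is visible of it).
The state is a dict: "time_s": time; "joints": joint angles; "dq": joint speeds; "tau": joint torques, N m; "eef_pos": TCP position; "ee_rot": TCP orientation; "force": force on the tool from outside, world axes, zero at the start; "wrist_torque": the same for the moment, N m; "grip_width": opening from 0.0 (shut) to 1.0 (fully open).
Only numpy, scipy, OpenCV 4.12 (cv2) and the standard library are available. Lean on these libraries where they do the work, as an engineer would, in place of code of your own. Each camera call takes 0.05 s, during which the arm holds its last target. There are 200 camera calls.

## Working session

There is one attempt and no reset: what is moved stays moved. The work goes in short steps, Python scripts to look and compute and a tool call to move; the robot and the scene stay as the last step left them, time stands still between calls to the robot, and variables do not carry over. Pictures are saved under pics/ and viewed, on a budget of 10 in all, crops included, one or two more only if the job needs it, and the job is handed in when it is done.

Besides the shell and the picture viewer there is one more tool, called after "Call:" by a JSON object that holds its "api" and its "payload", one argument or row to a line. arm_command: Moves the arm, as the interface text tells. Its arguments: {"type":"object","properties":{"steps":{"type":"array"},"grip_force":{"type":"number"}},"required":["steps"]}

```bash
mkdir -p pics
cat > h.py <<'E'
import numpy as np, cv2
from rig import sense, capture, finish_job, search_frame, trace
def K(p):
    f=p["frame"].shape[0]/2/np.tan(np.radians(p["fov_y"])/2); return f
def proj(p,X):
    E=np.array(p["extrinsics"]); c=E[:3,:3]@np.array(X,float)+E[:3,3]; f=K(p)
    return np.array([p["cx"]+f*c[0]/c[2],p["cy"]+f*c[1]/c[2]])
def ray(p,uv,z):
    E=np.array(p["extrinsics"]); R=E[:3,:3]; o=-R.T@E[:3,3]; f=K(p)
    d=R.T@np.array([(uv[0]-p["cx"])/f,(uv[1]-p["cy"])/f,1]); return o+d*(z-o[2])/d[2]
E
python3 - <<'E'
from h import *
s=sense(); print(s["time_s"],s["eef_pos"],s["ee_rot"],s["grip_width"])
P={n:capture(n) for n in("top","side")}
for n,p in P.items():
    cv2.imwrite(f"pics/{n}0.png",p["frame"])
    for t in["wide_box","narrow_box","wide_lip","narrow_lip","pot","oil","objective","mailer"]:
        print(n,t,[(np.round(r["point"]).tolist(),round(r["score"],2)) for r in search_frame(p,t)[:3]])
E
```

```text
0.0 [ 158.5133813  -500.21829103  230.73072929] [-6.60826617e-04  9.88256093e-01  1.52805287e-01  4.28366433e-05] 1.00181931230041
top wide_box [([683.0, 183.0, 68.0], 0.63)]
top narrow_box [([719.0, -171.0, 61.0], 0.9), ([536.0, 8.0, 44.0], 0.4)]
top wide_lip [([579.0, 196.0, 9.0], 0.63)]
top narrow_lip [([617.0, -191.0, 11.0], 0.71)]
top pot []
top oil [([618.0, -194.0, 10.0], 0.71), ([536.0, 7.0, 42.0], 0.46)]
top objective [([479.0, 395.0, 40.0], 0.41)]
top mailer [([462.0, -436.0, 26.0], 0.55)]
side wide_box [([668.0, 196.0, 50.0], 0.61)]
side narrow_box []
side wide_lip [([580.0, 200.0, 12.0], 0.69)]
side narrow_lip [([620.0, -192.0, 18.0], 0.82)]
side pot []
side oil [([537.0, 18.0, 35.0], 0.62), ([467.0, -429.0, 20.0], 0.41)]
side objective [([474.0, 404.0, 37.0], 0.83)]
side mailer [([465.0, -429.0, 20.0], 0.58)]
```

View pics/top0.png

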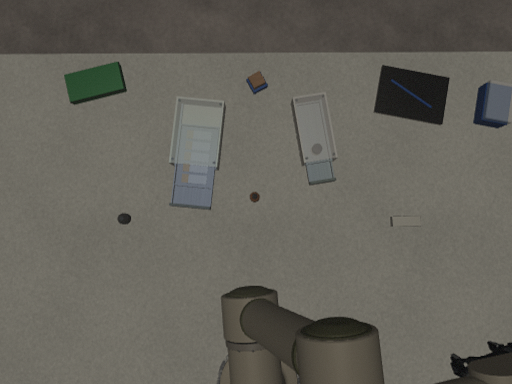

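View pics/side0.png

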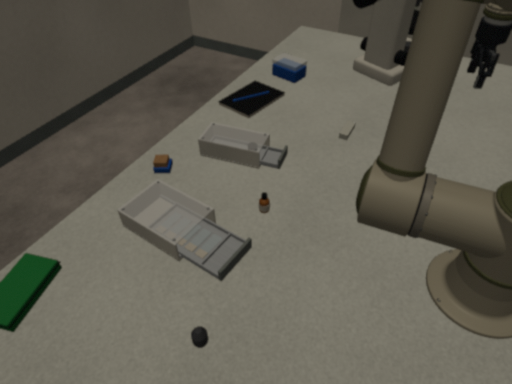

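The top view shows the wide box on the left, with its lip at about (171–211, 207). The narrow box is on the right, with its lip at about (320, 182) and the pot under the cover at (317, 149). I'll enlarge this for corner measurements.

Run:
```python
from h import *
p=capture("top"); f=p["frame"]
c=f[88:216,160:345]; c=cv2.resize(c,None,fx=4,fy=4,interpolation=cv2.INTER_CUBIC)
c=cv2.convertScaleAbs(c,alpha=1.6); cv2.imwrite("pics/top1.png",c)
for t in["wide_box","narrow_box","wide_lip","narrow_lip"]:
    for r in trace(p,t)[:2]:
        m=r["mask"].astype(np.uint8); n=cv2.findNonZero(m)
        print(t,r["score"],m.sum(),cv2.minAreaRect(n),cv2.boxPoints(cv2.minAreaRect(n)).round(1).tolist())
```

```text
wide_box 0.98 5189 ((195.08909606933594, 153.10891723632812), (51.94094467163086, 110.05111694335938), 5.7105937004089355) [[163.8000030517578, 205.3000030517578], [174.6999969482422, 95.80000305175781], [226.39999389648438, 100.9000015258789], [215.5, 210.39999389648438]]
narrow_box 0.95 3146 ((315.46588134765625, 139.13442993164062), (91.60653686523438, 38.15766143798828), 80.27242279052734) [[288.8999938964844, 97.19999694824219], [326.5, 90.80000305175781], [342.0, 181.10000610351562], [304.3999938964844, 187.5]]
wide_lip 0.9 1681 ((192.23968505859375, 186.523193359375), (41.09831619262695, 42.67161560058594), 5.52754020690918) [[169.6999969482422, 205.8000030517578], [173.8000030517578, 163.3000030517578], [214.6999969482422, 167.3000030517578], [210.60000610351562, 209.6999969482422]]
narrow_lip 0.72 573 ((319.67547607421875, 171.9358367919922), (22.728919982910156, 25.923254013061523), 79.3803482055664) [[304.79998779296875, 163.1999969482422], [330.29998779296875, 158.39999389648438], [334.5, 180.6999969482422], [309.0, 185.5]]
```

View pics/top1.png

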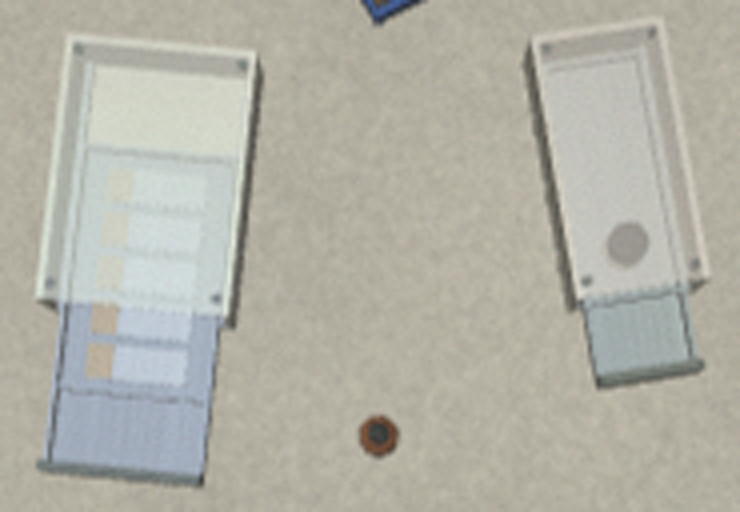

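The enlarged view shows clear corners (crop px). The wide box top is (70,36), (260,53), (229,320), (38,297) and its lip runs from (42,463) to (203,480). The narrow box top is (530,36), (662,19), (710,277), (577,301) and its lip runs from (598,380) to (703,366).

Run:
```python
from h import *
from scipy.optimize import least_squares
p=capture("top"); q=capture("side")
cv=lambda u:np.array([(u[0]+.5)/4-.5+160,(u[1]+.5)/4-.5+88])
D={"wide":(142,120,[(70,36),(260,53),(229,320),(38,297)],[(42,463),(203,480)]),
"narrow":(100,78,[(530,36),(662,19),(710,277),(577,301)],[(598,380),(703,366)])}
S=cv2.resize(q["frame"][110:290,110:300],None,fx=3,fy=3,interpolation=cv2.INTER_CUBIC)
for n,(w,tw,cs,ls) in D.items():
    loc=[(200,w/2),(200,-w/2),(0,-w/2),(0,w/2)]
    def T(v,l,z): c,s=np.cos(v[2]),np.sin(v[2]); return [v[0]+c*l[0]-s*l[1],v[1]+s*l[0]+c*l[1],z]
    lipl=lambda v:[(-v[3],tw/2),(-v[3],-tw/2)]
    def res(v):
        r=[proj(p,T(v,l,65))-cv(c) for l,c in zip(loc,cs)]+[proj(p,T(v,l,42))-cv(c) for l,c in zip(lipl(v),ls)]
        return np.ravel(r)
    g=[600,200 if n=="wide" else -180,0,80]
    s=least_squares(res,g); v=s.x
    print(n,"front",v[:2].round(1),"yaw deg",np.degrees(v[2]).round(2),"lip dist",v[3].round(1),"rms px",np.sqrt(np.mean(s.fun**2)).round(2),"lip",np.round(T(v,(-v[3],0),42),1))
    for l in loc:
        cv2.circle(S,tuple(int(a) for a in (proj(q,T(v,l,65))-[110,110])*3),3,(0,0,255),1)
    for l in lipl(v): cv2.circle(S,tuple(int(a) for a in (proj(q,T(v,l,42))-[110,110])*3),3,(0,255,0),1)
cv2.imwrite("pics/s1.png",cv2.convertScaleAbs(S,alpha=1.5))
```

```text
wide front [632.1 185.4] yaw deg -5.94 lip dist 117.2 rms px 0.35 lip [515.6 197.5  42. ]
narrow front [ 644.5 -184.9] yaw deg 8.63 lip dist 58.9 rms px 0.35 lip [ 586.3 -193.7   42. ]
```

View pics/s1.png

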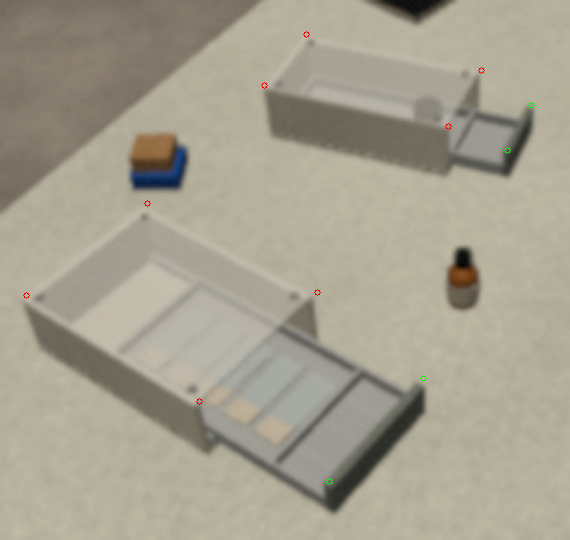

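The side view agrees with the fit to within 2 px, and the heights are consistent. The wide tray's lip is 117 mm ahead of the box front, so the tray is about 58 mm out. The narrow lip is at 59 mm, which is shut, as expected. I'll move with shut fingers to in front of the wide lip.

Call:
{"api": "arm_command", "payload": {
  "steps": [0.4,0.94,0,-0.3,0,0.4,0.94,0,-0.3,0,0.4,0.94,0,-0.3,0,0.4,0.94,0,-0.3,0,0.4,0.94,0,-0.3,0]
}}

```text
time_s: 1.88
eef_pos: [258.9, -264.0, 231.4]
ee_rot: [0.0, 0.996, 0.087, 0.0]
force: [0.6, -0.6, -0.3]
grip_width: -0.0
```

Call:
{"api": "arm_command", "payload": {
  "steps": [0.4,0.94,0,-0.3,0,0.4,0.94,0,-0.3,0,0.4,0.94,0,-0.3,0,0.4,0.94,0,-0.3,0,0.4,0.94,0,-0.3,0]
}}

```text
time_s: 2.5
eef_pos: [359.0, -28.9, 231.6]
ee_rot: [0.0, 1.0, 0.022, 0.0]
force: [0.8, -0.4, 0.2]
grip_width: -0.0
```

Call:
{"api": "arm_command", "payload": {
  "steps": [0.4,0.94,0,-0.3,0,0.4,0.94,0,-0.3,0,0.4,0.94,0,-0.3,0,0.4,0.94,-0.5,-0.3,0,0.4,0.94,-0.5,-0.5,0]
}}

```text
time_s: 3.12
eef_pos: [459.1, 206.3, 180.8]
ee_rot: [-0.0, 0.999, -0.052, 0.001]
force: [0.9, 0.1, 0.6]
grip_width: 0.003
```

Call:
{"api": "arm_command", "payload": {
  "steps": [0,-0.06,-0.8,0,0,0,0,-0.8,0,0,0,0,-0.8,0,0,0,0,-0.5,0,0,0,0,-0.24,0,0]
}}

```text
time_s: 3.75
eef_pos: [458.1, 201.4, 23.2]
ee_rot: [0.0, 0.999, -0.052, -0.001]
force: [0.6, 0.6, 0.8]
grip_width: 0.001
```

Run:
```python
from h import *
s=sense(); print(s["eef_pos"],s["force"])
q=capture("side")
S=cv2.resize(q["frame"][140:300,110:310],None,fx=3,fy=3,interpolation=cv2.INTER_CUBIC)
cv2.imwrite("pics/s2.png",cv2.convertScaleAbs(S,alpha=1.5))
```

```text
[458.13954295 201.43116413  23.21251176] [0.58690658 0.60171307 0.77292829]
```

View pics/s2.png

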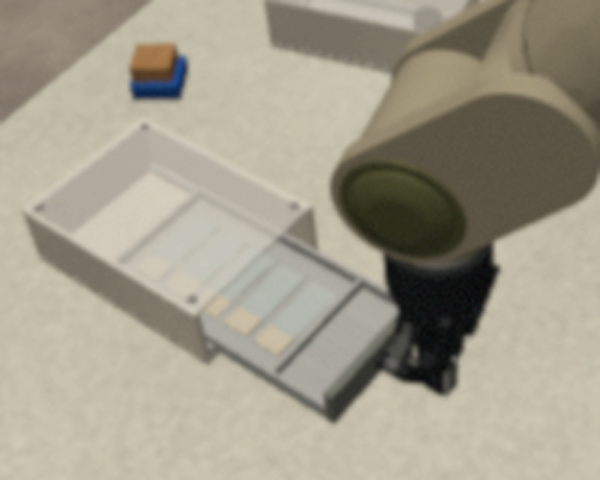

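The shut fingertips stand in front of the wide lip (crop about (440,380)), clear of it. Now I'll push along the box axis and watch the force.

Call:
{"api": "arm_command", "payload": {
  "steps": [0.2,-0.02,0,0,0,0.2,-0.02,0,0,0,0.2,-0.02,0,0,0,0.2,-0.02,0,0,0,0.2,-0.02,0,0,0]
}}

```text
time_s: 4.42
eef_pos: [508.9, 196.4, 24.3]
ee_rot: [0.0, 0.999, -0.052, -0.0]
force: [-2.2, 0.4, 1.8]
grip_width: -0.001
```

Call:
{"api": "arm_command", "payload": {
  "steps": [0.2,-0.02,0,0,0,0.2,-0.02,0,0,0,0.15,-0.015,0,0,0,0.1,-0.01,0,0,0,0.06,-0.006,0,0,0]
}}

```text
time_s: 5.05
eef_pos: [544.2, 192.9, 24.2]
ee_rot: [0.0, 0.999, -0.052, -0.0]
force: [-1.3, -0.5, 1.6]
grip_width: 0.0
```

Call:
{"api": "arm_command", "payload": {
  "steps": [0.08,-0.008,0,0,0,0.08,-0.008,0,0,0,0.06,-0.006,0,0,0]
}}

```text
time_s: 5.42
eef_pos: [555.2, 191.8, 24.2]
ee_rot: [0.0, 0.999, -0.052, -0.0]
force: [-1.5, -1.0, 0.1]
grip_width: -0.003
```

Call:
{"api": "arm_command", "payload": {
  "steps": [0.04,-0.004,0,0,0,0.04,-0.004,0,0,0]
}}

```text
time_s: 5.68
eef_pos: [559.1, 191.4, 24.2]
ee_rot: [0.0, 0.999, -0.052, -0.0]
force: [-2.7, -2.0, 0.4]
grip_width: 0.0
```

Call:
{"api": "arm_command", "payload": {
  "steps": [0.04,-0.004,0,0,0,0.04,-0.004,0,0,0]
}}

```text
time_s: 5.92
eef_pos: [561.1, 191.2, 24.2]
ee_rot: [0.0, 0.999, -0.052, -0.003]
force: [-18.4, -1.0, 11.5]
grip_width: -0.001
```

18 N against about 2 N of sliding friction, with TCP progress stopped at x≈561 where the geometry predicts home, so the wide tray is in. I'll back off, lift and check.

Call:
{"api": "arm_command", "payload": {
  "steps": [-0.2,0.02,0,0,0,-0.6,0.06,0,0,0,-0.2,0.02,0.8,0,0,0,0,1,0,0,0,0,0.9,0,0]
}}

```text
time_s: 6.55
eef_pos: [513.2, 196.3, 161.4]
ee_rot: [-0.0, 0.999, -0.052, 0.001]
force: [0.5, -1.1, 0.0]
grip_width: -0.001
```

Call:
{"api": "arm_command", "payload": {
  "steps": [0.2,-0.9,0,0.4,0,0.2,-0.9,0,0.4,0,0.2,-0.9,0,0.4,0,0.2,-0.9,0,0.4,0,0.2,-0.9,0,0.4,0]
}}

```text
time_s: 7.18
eef_pos: [563.6, -30.4, 159.6]
ee_rot: [0.0, 0.999, 0.036, 0.001]
force: [0.1, 0.1, 0.3]
grip_width: 0.002
```

Call:
{"api": "arm_command", "payload": {
  "steps": [0.3,-0.9,0,0.3,0,0.3,-0.9,0,0.3,0,0.3,-0.9,0,0.3,0,0,0,0,0,0]
}}

```text
time_s: 7.68
eef_pos: [608.6, -166.8, 159.0]
ee_rot: [0.001, 0.997, 0.073, 0.001]
force: [-0.3, 0.5, -0.1]
grip_width: -0.003
```

Run:
```python
from h import *
s=sense(); print(s["time_s"],s["eef_pos"],s["ee_rot"],s["force"])
p=capture("top"); q=capture("side")
S=cv2.resize(q["frame"][110:290,110:300],(507,480),interpolation=cv2.INTER_CUBIC)
c=cv2.resize(p["frame"][90:220,160:230],(258,480),interpolation=cv2.INTER_CUBIC)
cv2.imwrite("pics/s3.png",cv2.convertScaleAbs(np.hstack([c,S]),alpha=1.5))
d=np.array([.9946,-.1035])
for n,P in(("top",p),("side",q)):
    for a in(50,59): # predicted lip end pixels if home
        print(n,a,[proj(P,[632.1-a*d[0]-s_*60*d[1],185.4-a*d[1]+s_*60*d[0],42]).round(1).tolist() for s_ in(1,-1)])
```

```text
7.675 [ 608.56744793 -166.83562894  158.97970985] [5.26045387e-04 9.97315430e-01 7.32192107e-02 7.76574627e-04] [-0.28513092  0.51551845 -0.14571341]
top 50 [[172.4, 180.9], [212.7, 184.9]]
top 59 [[172.0, 183.9], [212.4, 187.9]]
side 50 [[197.3, 256.7], [229.3, 224.5]]
side 59 [[200.3, 258.5], [232.1, 226.1]]
```

View pics/s3.png

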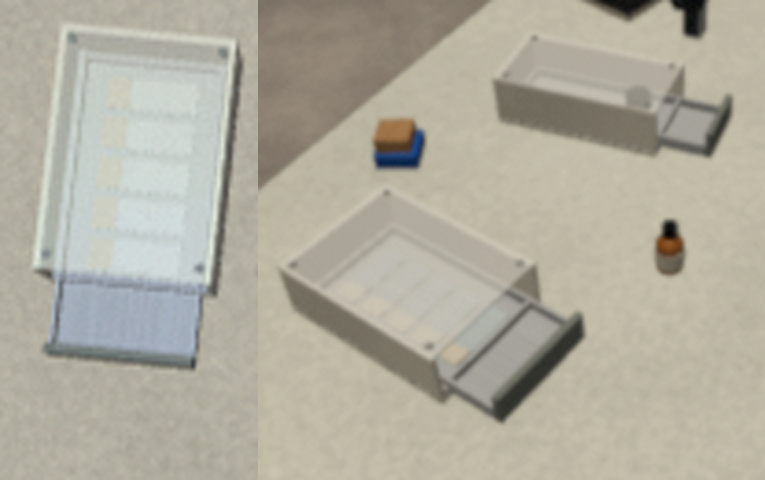

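Viewed: the wide tray's lip is now at the box (top px about (172,184.7)–(212.6,188.7)) with the cross wall at the box front. I'll check home to sub-pixel by comparing lip profiles with the shut narrow tray.

Run:
```python
from h import *
p=capture("top"); old=cv2.imread("pics/top0.png")
def prof(img,v,hw,rng):
    g=cv2.cvtColor(img,cv2.COLOR_BGR2GRAY).astype(np.float32); c,s=np.cos(v[2]),np.sin(v[2]); o=[]
    for a in rng:
        uv=np.array([proj(p,[v[0]-c*a-s*y,v[1]-s*a+c*y,42]) for y in np.linspace(-hw,hw,60)],np.float32)
        o.append(cv2.remap(g,uv[:,:1].copy(),uv[:,1:].copy(),cv2.INTER_CUBIC).mean())
    return np.round(o).astype(int).tolist()
r=range(48,76,2); print(list(r))
W=(632.1,185.4,np.radians(-5.94));N=(644.5,-184.9,np.radians(8.63))
print("wide now",prof(p["frame"],W,50,r)); print("narrow start",prof(old,N,32,r)); print("wide start +58",prof(old,W,50,[a+58 for a in r]))
```

```text
[48, 50, 52, 54, 56, 58, 60, 62, 64, 66, 68, 70, 72, 74]
wide now [115, 114, 107, 95, 84, 79, 71, 67, 81, 105, 117, 116, 114, 114]
narrow start [105, 105, 100, 90, 79, 74, 67, 62, 73, 97, 112, 112, 111, 111]
wide start +58 [107, 108, 108, 103, 92, 80, 73, 72, 78, 93, 108, 111, 109, 108]
```

The wide lip profile matches the shut narrow tray's to within 1 mm, so it is home. Next is the narrow tray's trough.

Call:
{"api": "arm_command", "payload": {
  "steps": [0.1,-0.46,0,0,0,0,0,-0.8,0,0,0,0,-0.8,0,0,0,0,-0.5,0,0,0,0,0,0,0]
}}

```text
time_s: 8.45
eef_pos: [612.3, -185.4, 53.0]
ee_rot: [-0.001, 0.997, 0.075, -0.001]
force: [0.5, 0.4, 0.9]
grip_width: -0.003
```

Run:
```python
from h import *
s=sense(); print(s["eef_pos"],s["force"])
q=capture("side")
S=cv2.resize(q["frame"][100:200,180:310],None,fx=4,fy=4,interpolation=cv2.INTER_CUBIC)
cv2.imwrite("pics/s4.png",cv2.convertScaleAbs(S,alpha=1.5))
```

```text
[ 612.28586159 -185.36205334   53.00648162] [0.52994897 0.38010582 0.9221752 ]
```

View pics/s4.png

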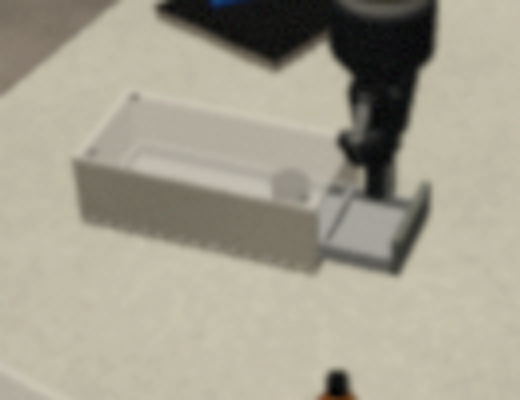

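The fingertips hang over the trough (crop about (380,190)), between the cross wall and the lip. I'll lower in with force checks.

Call:
{"api": "arm_command", "payload": {
  "steps": [0,-0.08,-0.2,0,0,0,0,-0.15,0,0]
}}

```text
time_s: 8.75
eef_pos: [613.3, -191.3, 37.0]
ee_rot: [0.0, 0.997, 0.075, 0.001]
force: [-0.7, 0.3, 0.4]
grip_width: 0.001
```

Call:
{"api": "arm_command", "payload": {
  "steps": [0,0,-0.15,0,0,0,0,-0.1,0,0,0,0,0,0,0]
}}

```text
time_s: 9.12
eef_pos: [612.9, -190.8, 23.9]
ee_rot: [-0.0, 0.997, 0.075, -0.0]
force: [0.1, 0.8, 0.5]
grip_width: 0.0
```

Call:
{"api": "arm_command", "payload": {
  "steps": [-0.08,-0.012,0,0,0,-0.08,-0.012,0,0,0,-0.05,-0.008,0,0,0,-0.05,-0.008,0,0,0,-0.05,-0.008,0,0,0]
}}

```text
time_s: 9.75
eef_pos: [597.6, -193.4, 24.5]
ee_rot: [0.0, 0.997, 0.075, 0.0]
force: [2.4, 1.1, 0.1]
grip_width: 0.003
```

Call:
{"api": "arm_command", "payload": {
  "steps": [-0.06,-0.009,0,0,0,-0.06,-0.009,0,0,0,-0.08,-0.012,0,0,0,-0.08,-0.012,0,0,0,-0.08,-0.012,0,0,0]
}}

```text
time_s: 10.38
eef_pos: [579.3, -196.2, 24.4]
ee_rot: [0.0, 0.997, 0.075, 0.0]
force: [2.7, 0.6, 1.8]
grip_width: -0.002
```

Run:
```python
from h import *
print(sense()["force"])
q=capture("side")
S=cv2.resize(q["frame"][100:200,180:310],None,fx=4,fy=4,interpolation=cv2.INTER_CUBIC)
cv2.imwrite("pics/s5.png",cv2.convertScaleAbs(S,alpha=1.5))
```

```text
[2.67533131 0.60878096 1.81704239]
```

View pics/s5.png

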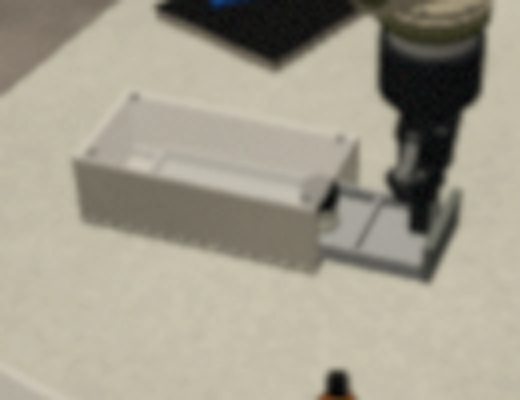

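The tray rides out with the fingertip behind the lip (crop (425,220)), and the pot stands behind the cross wall at (328,195). I'll continue steadily.

Call:
{"api": "arm_command", "payload": {
  "steps": [-0.1,-0.015,0,0,0,-0.1,-0.015,0,0,0,-0.1,-0.015,0,0,0,-0.1,-0.015,0,0,0,-0.1,-0.015,0,0,0]
}}

```text
time_s: 11.05
eef_pos: [554.2, -199.9, 24.3]
ee_rot: [0.0, 0.997, 0.075, 0.0]
force: [2.7, -1.1, 0.7]
grip_width: 0.003
```

Call:
{"api": "arm_command", "payload": {
  "steps": [-0.1,-0.015,0,0,0,-0.1,-0.015,0,0,0,-0.1,-0.015,0,0,0,-0.1,-0.015,0,0,0,-0.1,-0.015,0,0,0]
}}

```text
time_s: 11.68
eef_pos: [529.2, -203.6, 24.3]
ee_rot: [-0.0, 0.997, 0.075, -0.0]
force: [1.9, -1.7, 0.4]
grip_width: -0.004
```

Call:
{"api": "arm_command", "payload": {
  "steps": [-0.1,-0.015,0,0,0,-0.08,-0.012,0,0,0,-0.08,-0.012,0,0,0,-0.06,-0.009,0,0,0,-0.06,-0.009,0,0,0]
}}

```text
time_s: 12.3
eef_pos: [510.4, -206.5, 24.3]
ee_rot: [0.0, 0.997, 0.075, 0.0]
force: [2.2, -1.9, 0.0]
grip_width: -0.002
```

Call:
{"api": "arm_command", "payload": {
  "steps": [-0.05,-0.008,0,0,0,-0.05,-0.008,0,0,0,-0.05,-0.008,0,0,0]
}}

```text
time_s: 12.68
eef_pos: [502.9, -207.6, 24.3]
ee_rot: [-0.0, 0.997, 0.075, 0.0]
force: [2.1, -1.3, 0.7]
grip_width: -0.004
```

Call:
{"api": "arm_command", "payload": {
  "steps": [-0.05,-0.008,0,0,0,-0.05,-0.008,0,0,0,-0.05,-0.008,0,0,0]
}}

```text
time_s: 13.05
eef_pos: [495.4, -208.8, 24.3]
ee_rot: [-0.0, 0.997, 0.075, 0.0]
force: [2.9, -1.0, 0.9]
grip_width: 0.001
```

Call:
{"api": "arm_command", "payload": {
  "steps": [-0.04,-0.006,0,0,0,-0.04,-0.006,0,0,0]
}}

```text
time_s: 13.3
eef_pos: [494.9, -209.0, 24.5]
ee_rot: [0.001, 0.997, 0.074, 0.005]
force: [30.8, 8.0, -14.4]
grip_width: -0.002
```

Call:
{"api": "arm_command", "payload": {
  "steps": [-0.04,-0.006,0,0,0,-0.04,-0.006,0,0,0]
}}

```text
time_s: 13.55
eef_pos: [494.8, -209.1, 24.8]
ee_rot: [0.002, 0.997, 0.073, 0.009]
force: [55.7, 15.0, -27.2]
grip_width: 0.001
```

The tray is hard against its stop (the force jumped from 2.9 N to 31 N, then 56 N). I'll relax, move to mid-trough and lift out.

Call:
{"api": "arm_command", "payload": {
  "steps": [0.08,0.012,0,0,0,0.08,0.012,0,0,0,0.1,0.015,0,0,0,0.1,0.015,0,0,0,0,0,0,0,0]
}}

```text
time_s: 14.18
eef_pos: [505.6, -207.2, 24.2]
ee_rot: [-0.0, 0.997, 0.075, -0.0]
force: [-0.4, -0.0, 0.0]
grip_width: -0.001
```

Call:
{"api": "arm_command", "payload": {
  "steps": [0,0,0.3,0,0,0,0,0.6,0,0,0,0,1,0,0,0,0,1,0,0,0,0,0.5,0,0]
}}

```text
time_s: 14.8
eef_pos: [505.9, -207.6, 198.3]
ee_rot: [0.001, 0.997, 0.075, 0.002]
force: [-0.4, 0.1, -0.2]
grip_width: 0.002
```

Call:
{"api": "arm_command", "payload": {
  "steps": [-0.7,-0.3,0.5,0,0,-0.7,-0.5,0.5,0,0,-0.7,-0.5,0,0,0,-0.7,-0.5,0,0,0,-0.5,-0.5,0,0,0]
}}

```text
time_s: 15.42
eef_pos: [339.0, -322.8, 245.5]
ee_rot: [0.001, 0.997, 0.074, 0.0]
force: [1.0, -0.5, -0.4]
grip_width: 0.001
```

Run:
```python
from h import *
s=sense(); print(s["time_s"],s["eef_pos"],s["force"])
p=capture("top"); q=capture("side")
S=cv2.resize(q["frame"][110:290,110:300],(507,480),interpolation=cv2.INTER_CUBIC)
c=cv2.resize(p["frame"][88:228,280:350],(240,480),interpolation=cv2.INTER_CUBIC)
cv2.imwrite("pics/s6.png",cv2.convertScaleAbs(np.hstack([c,S]),alpha=1.5))
def prof(img,v,hw,rng):
    g=cv2.cvtColor(img,cv2.COLOR_BGR2GRAY).astype(np.float32); c,s=np.cos(v[2]),np.sin(v[2]); o=[]
    for a in rng:
        uv=np.array([proj(p,[v[0]-c*a-s*y,v[1]-s*a+c*y,42]) for y in np.linspace(-hw,hw,60)],np.float32)
        o.append(cv2.remap(g,uv[:,:1].copy(),uv[:,1:].copy(),cv2.INTER_CUBIC).mean())
    return np.round(o).astype(int).tolist()
r=range(48,76,2); print(list(r))
W=(632.1,185.4,np.radians(-5.94));N=(644.5,-184.9,np.radians(8.63))
print("wide",prof(p["frame"],W,50,r)); print("narrow +110",prof(p["frame"],N,32,[a+110 for a in r]))
for t in["pot","oil","objective","mailer"]:
    for n,P in(("top",p),("side",q)): print(n,t,[(np.round(x["point"]).tolist(),round(x["score"],2)) for x in search_frame(P,t)[:2]])
```

```text
15.425 [ 338.99717152 -322.81286847  245.51174255] [ 1.04587552 -0.47498762 -0.4056348 ]
[48, 50, 52, 54, 56, 58, 60, 62, 64, 66, 68, 70, 72, 74]
wide [109, 108, 102, 90, 80, 76, 68, 64, 77, 100, 111, 110, 109, 109]
narrow +110 [107, 106, 101, 90, 77, 73, 83, 97, 108, 112, 110, 110, 110, 110]
top pot [([574.0, -193.0, 51.0], 0.41), ([707.0, 178.0, 69.0], 0.4)]
side pot [([576.0, -187.0, 38.0], 0.46)]
top oil [([534.0, 9.0, 41.0], 0.58)]
side oil [([534.0, 19.0, 32.0], 0.65), ([616.0, 197.0, 10.0], 0.25)]
top objective [([480.0, 393.0, 38.0], 0.61)]
side objective [([475.0, 406.0, 38.0], 0.61), ([554.0, -200.0, 14.0], 0.48)]
top mailer [([462.0, -436.0, 22.0], 0.74)]
side mailer [([466.0, -429.0, 22.0], 0.69)]
```

View pics/s6.png

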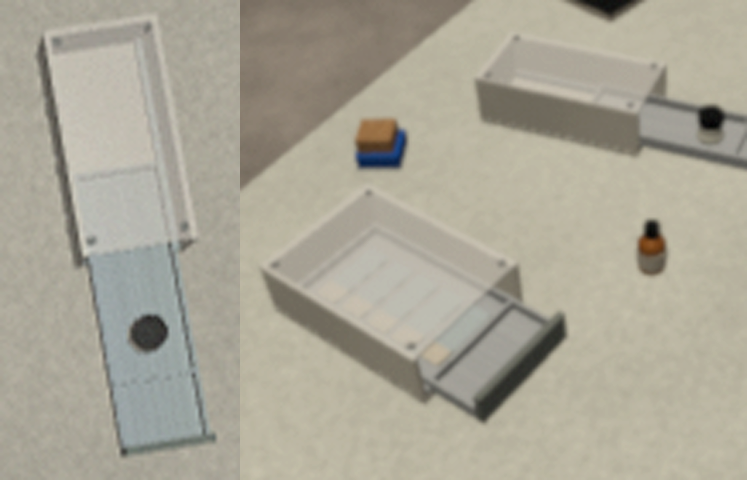

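The pot stands upright in the drawn-out tray (crop (148,332) in top, (710,125) in side). The lip's inner edge matches 110 mm out, the wide tray is unchanged and the other things have not moved.

```bash
python3 -c "
from h import *
print(finish_job())"
```

```text
the job is handed in; nothing more can be done
None
```

I changed over both trays in the order asked, and the job is handed in at about 15.5 s of the 51 s.

- **Wide tray:** I pushed it home first with the shut fingertips. The force rose from about 2 N to 18 N at the stop, and afterwards its lip profile matched the shut narrow tray's.
- **Narrow tray:** I hooked the shut fingertips behind the lip and drew it out slowly at about 2–3 N until it hit its stop. I commanded one step too many there, so the fingertips and wrist briefly saw about 65 N, below the 120 N wrist limit. I then eased off and lifted clear.
- **Last checks:** The inner edge of the narrow lip sits at 110 mm out. The lip's front edge appeared about 3–4 mm further back. I put that down to the steeper viewing angle hiding its front face, but did not check it separately.
- **Other things:** The pot stands upright in the narrow tray, and the wide tray stayed home. The oil, objective and mailer read within about 4 mm of where they started, which is the detector's accuracy. The arm was clear of everything at hand-in.

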